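# Re-clamp a macropad board in the locking forceps

## Task

The little keyboard board is locked in the forceps short of its stops. Press the forceps' upper finger ring sideways to let the ratchet go, so that the jaws spring open; push the board back square against both stops of the rest; then press the upper ring firmly down until the ratchet locks with the board held tight in the jaws. Leave the other things on the bench where they are.

Things in the scene. Friction and masses are not known exactly. Their poses are not given: they have to be found in the camera images.
- holder: Fixed work holder: dark steel foot 300 x 90 x 6 mm with a red mini vise, steel locking forceps and a dark board rest on brass pillars. The forceps lies along it, one finger ring above the other. Origin: on the bench under the forceps' pivot; own x along the forceps, from the rings (x = -152 mm) to the jaw tips (62 mm), z up. The vise holds the lower ring, so lower handle and upper jaw stay put
- pivot (a point): pivot of the forceps, 70 mm over the bench. Jaws 9 mm wide. The upper handle and the lower jaw are one movable half, turning about this pivot: the ring goes up, the jaw down when it opens. The upper jaw's underside is 3.5 mm over the rest's top, so a 2 mm board slides under it
- stop (a point): point midway between the two stops, at the rest's top (68 mm over the bench). The rest is a plate 71 mm wide, from 10 mm before to 50 mm beyond this point along the holder's x, with a 26 mm wide notch for the jaws; the stops are bright lips 5.5 mm high beside the notch whose faces, at this point's x, look to the holder's +x. The jaw tips reach 16 mm past the stop faces
- ring (a point): centre of the movable upper finger ring, upright, 38 mm outside, of 8 mm round bar. Locked at the start it is 98 mm over the bench; open about 45 mm higher and 15 mm nearer the pivot. To release, press it towards the holder's +y (away from the robot): with about 2 N it gives 3 to 5 mm, the ratchet parts and a spring throws it up (10 mm at most). To close, press it down
- pawl (a point): catch of the three-tooth ratchet, in the arms between the handles just ahead of the rings. Each tooth lets the upper ring come to rest lower: on the first (ring centre 104 mm over the bench) the jaws are still loose, on the second (98 mm) or third, last one (92 mm) they grip. To catch a tooth, press the ring 5 to 7 mm below its resting height, with 5 to 12 N
- forceps (a joint): angle of the movable lower jaw about the pivot: 0 where it just touches a board lying on the rest, about -0.03 rad when it grips the board (it lifts the edge 1.5 mm against the upper jaw), 0.2 rad fully open (a spring opens it)
- board: white macropad circuit board 58 (own x) x 60 x 2 mm, about 70 g, six pink key switches, 17 mm high in all. Lies loose on the rest, its bare edge (own -x side, 20 mm without switches) between the jaws. Origin: centre of the underside; own x points as the holder's x when square. Home at the stops, its far edge overhangs the rest by 8 mm
- corner_a (a point): corner of the board's underside at its bare edge, own +y side; 46 mm along the holder's x when home
- corner_b (a point): corner of the board's underside at its bare edge, own -y side; 46 mm along the holder's x when home
- jar: amber glass jar with black lid, 49 mm across, 42 mm high; origin centre of the underside; leave alone
- opener: red metal switch opener, block 40 x 34 mm, 20 mm high; origin centre of the underside; leave alone
- tub: clear open tub of pink switches, 85 x 65 mm, 35 mm high; origin centre of the underside; leave alone
Things that resemble listed ones, but are neither listed nor needed, are in the scene too. Of the things like the board, leave any that is purple; of the rest the larger one is meant.

How it is judged (in metres and radians):
On the way, in this order (a step that is already met when the one before it is completed fails the run):
1. the ratchet is released and the jaws have sprung open (value of joint forceps above 0.12 rad), for 0.2 s.
2. the board lies against both stops while the jaws are open (x of each of corner_a, corner_b in the frame of holder below 0.049 m and value of joint forceps above 0.12 rad), for 0.2 s.
At the end, for the whole second after the job is handed in: The board lies against the stops (both corners of its bare edge within 3 mm of the stop faces, centred within 12 mm across the rest), level within 4 degrees and at rest; the ratchet keeps the forceps shut, its lower jaw pressing on the board with more than 2 N (value of joint forceps below 0.01 rad and contact force between forceps and board above 2 N and x of corner_a in the frame of holder between 0.043 and 0.049 m and x of corner_b in the frame of holder between 0.043 and 0.049 m and y of board in the frame of holder between -0.012 and 0.012 m and angle between board's own z axis and vertical below 0.07 rad and linear speed of board below 0.02 m/s); the robot touches nothing.
It fails at once if the amber jar, the red switch opener or the tub of switches is shifted by more than 15 mm (distance of any of jar, opener, tub from where it was at the start of the episode above 0.015 m).
It also fails if it takes over 48 s, if anything falls off the work surface, if the arm or the gripper's body presses on something with over 40 N, if the wrist force passes 120 N, or if a joint passes its speed limit or range.

## Robot

A 6-joint arm with a two-finger parallel gripper is mounted at the origin on the work surface. World frame = base frame: x ahead of the robot, y to its left, z up, the work surface at z = 0. Lengths are in mm, angles in rad, forces in N, time in s.
With the tool pointing down it reaches from about 350 to 875 mm from the base axis. Payload 4.2 kg.
Tool frame: the origin (TCP) lies at the very end of the fingers, on their centre line; the grasp point (between the pads) lies 19 mm behind it; z points along the fingers, y is the line along which they close (so a half turn about z gives the same grasp; the last joint's range is limited). The gripper opens to 85 mm and grips with 20 to 120 N. Pads are 22 mm wide; open, the fingers measure 114 mm over their backs; the gripper's body (76 mm by 85 mm) begins 54 mm behind the grasp point. The pads swing forward as they close: fully open they stand 13 mm farther back than shut.
Start: joints at [-0.902, 0.385, 0.008, 0, -1.194, -0.259], TCP at [249.029, -573.222, 231.312] pointing down, gripper open.
Joint ranges: [-3.14, 3.14], [-1.21, 2.06], [-1.07, 1.41], [-3.16, 2.05], [-2.99, -0.16], [-3.1, 3.1]. Speed limits (rad/s): [2.79, 2.79, 3.14, 3.14, 3.14, 3.14].

## Interface

Orientations are given as a unit quaternion [x, y, z, w].
In Python, from bench import arm gives the robot as it stands.
- The arm moves only by the tool servo_tool, never from a script. Its argument "rows" is a list that holds one entry, the list of rows, each a list of 7 numbers: the finger opening in mm, from 0 to 85.4, then the shift along the tool's x, y, z in mm, then the turn, a rotation vector about the tool's x, y, z in rad. A call has 1 to 10 rows; each row is the pose to reach, as a shift and turn from the pose commanded when the call began, along the tool's axes at that moment; what a row does not reach only later rows make up. A row lasts 1/8 s, in which the tool goes at most 62.5 mm and 10.7 degrees, less where a joint would pass 70% of its speed; a pose out of reach is approached as far as the arm can. A call with a gripper value outside its range is refused whole. The fingers move at their own pace and stop on an object; the grip force is fixed at half the most. Time passes only in rows, so rows that repeat a pose let the fingers close. It gives the time, the measured TCP pose, the force, the opening and the grip force at its end, in the units of the state.
- arm.read_state(): the state, without advancing time (a new reading comes with each control period).
- arm.get_image(name): name is "scene" or "top" or "wrist"; returns the picture (420x560x3 uint8, red, green, blue); there is no depth.
- arm.camera_params(name): a dict with "intrinsics" (3x3 intrinsics, pixels), "D" ([k1, k2, p1, p2, k3] as OpenCV has them; the pictures are not rectified), "R" (3x3) and "t" (3): a world point X has camera coordinates R X + t. Camera axes: x right, y down, z forward; pixel columns grow to the right and rows downward; lengths in mm; the calibration is good to about 2 mm. A picture is of the moment at which its call begins: read the wrist's pose just before it. camera_params takes no time and is no camera call; for the wrist camera it gives the pose at the moment of the call.
- arm.job_done(): hands the job in; it is judged then, once.
The state is a dict: "clock": time; "joints": joint angles; "joint_vel": joint speeds; "joint_efforts": joint torques, N m; "position": TCP position; "ee_rot": TCP orientation; "contact_force": force on the tool from outside, world axes, zero at the start; "wrist_torque": the same for the moment, N m; "gripper_width": finger opening in mm; "grasp_force": force on a finger pad.
Only numpy, scipy, OpenCV 4.12 (cv2) and the standard library are available. Lean on these libraries where they do the work, as an engineer would, in place of code of your own. Each camera call takes 0.05 s, during which the arm holds its last target. There are 200 camera calls.

## Working session

There is one attempt and no reset: what is moved stays moved. The work goes in short steps, Python scripts to look and compute and a tool call to move; the robot and the scene stay as the last step left them, time stands still between calls to the robot, and variables do not carry over. Pictures are saved under pics/ and viewed, at most 10 in all, crops included, and the job is handed in when it is done.

Besides the shell and the picture viewer there is one more tool, called after "Request:" by a JSON object that holds its "op" and its "data". servo_tool: Moves the arm, as the interface text tells. Its arguments: {"type":"object","properties":{"rows":{"type":"array"}},"required":["rows"]}

```bash
mkdir -p pics
python3 - <<'E'
from bench import arm
import cv2
s=arm.read_state();print(s['clock'],s['position'],s['ee_rot'])
for n in('scene','top'):
    im=arm.get_image(n);cv2.imwrite(f'pics/{n}0.png',im[:,:,::-1])
    p=arm.camera_params(n);print(n,p)
E
```

```text
0.0 [ 248.78784206 -572.7222619   230.25098304] [-2.03390964e-01  9.79097014e-01  1.03909720e-03 -2.72129056e-04]
scene {'intrinsics': array([[442.41608287,   0.        , 277.57850861],
       [  0.        , 442.41608287, 206.48950474],
       [  0.        ,   0.        ,   1.        ]]), 'D': array([-0.05182337,  0.        ,  0.        ,  0.        ,  0.        ]), 'R': array([[ 0.80562193,  0.59198432,  0.02297537],
       [ 0.37028216, -0.47287998, -0.79954715],
       [-0.46245478,  0.65264009, -0.60016372]]), 't': array([-457.36652087, -153.86039782, 1056.75164822])}
top {'intrinsics': array([[397.96061121,   0.        , 275.59129986],
       [  0.        , 397.96061121, 211.73269368],
       [  0.        ,   0.        ,   1.        ]]), 'D': array([-0.04878406,  0.        ,  0.        ,  0.        ,  0.        ]), 'R': array([[ 0.01469706, -0.99988351,  0.00411915],
       [-0.99229966, -0.01509205, -0.12293745],
       [ 0.1229853 , -0.00228061, -0.99240587]]), 't': array([-8.74769233e-02,  6.13334836e+02,  8.13800224e+02])}
```

View pics/scene0.png

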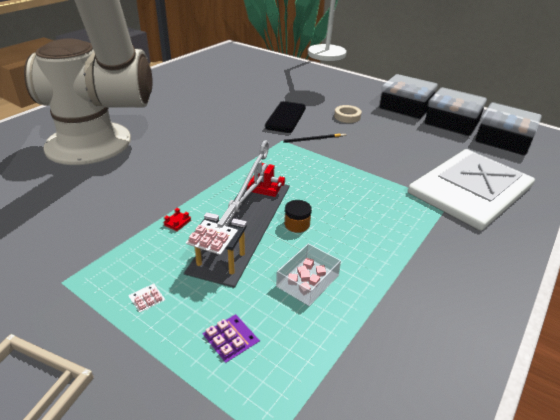

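View pics/top0.png

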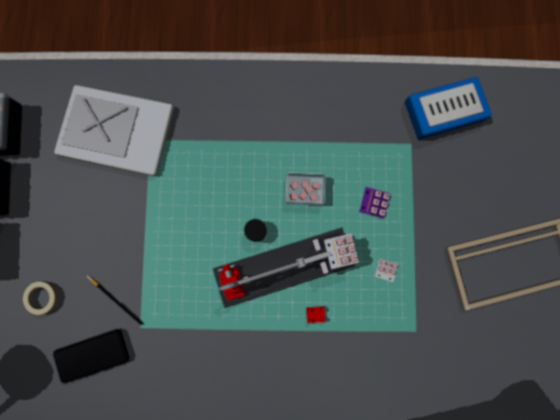

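The overview shows the holder, with the rings at about (232,280) in top and the board at (342,250). The red vise is at the ring end. I'll enlarge both views.

Run:
```python
import cv2
a=cv2.imread('pics/top0.png')[220:312,205:367];cv2.imwrite('pics/topc.png',cv2.resize(a,None,fx=4.9,fy=4.9,interpolation=cv2.INTER_CUBIC))
a=cv2.imread('pics/scene0.png')[135:285,170:310];cv2.imwrite('pics/scenec.png',cv2.resize(a,None,fx=4,fy=4,interpolation=cv2.INTER_CUBIC))
```

```text
(no output)
```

View pics/topc.png

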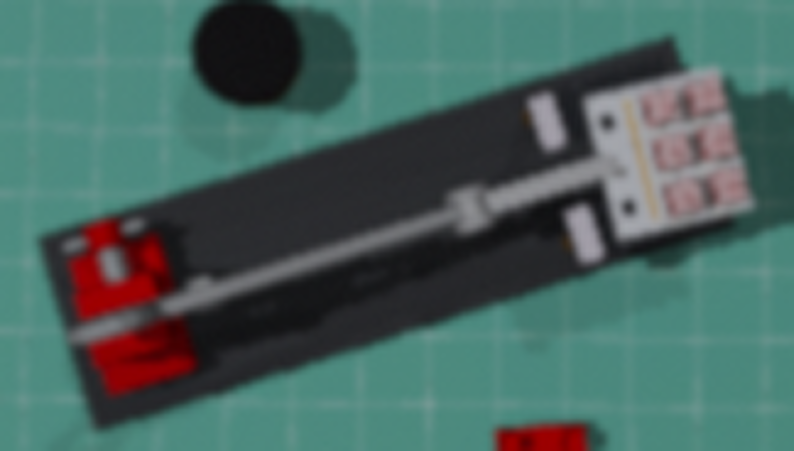

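View pics/scenec.png

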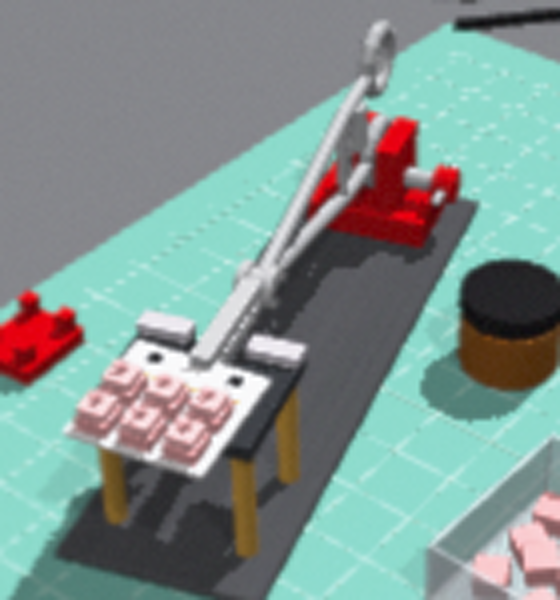

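Crop positions in the enlarged top view:
- Stop lips' faces: (553,92)-(567,145) and (591,205)-(606,257).
- Pivot: (468,208).
- Ring: about (75..158, 320).
- Board corners: (585,98), (620,240), (718,70), (752,208).

In the scene crop, the ring is at (380,58) and the pivot at (262,280).

```bash
cat > h.py <<'E'
import numpy as np,cv2
from bench import arm
def ray(n,uv,z,p=None):
    p=p or arm.camera_params(n)
    u=cv2.undistortPoints(np.array([[uv]],float),p['intrinsics'],p['D'])[0,0]
    R,t=np.array(p['R']),np.array(p['t']);c=-R.T@t;d=R.T@np.array([u[0],u[1],1]);return c+d*(z-c[2])/d[2]
E
python3 - <<'E'
from h import *
np.set_printoptions(precision=1,suppress=True)
T=lambda x,y,z:ray('top',(x/4.9+205-.4,y/4.9+220-.4),z)
S=lambda x,y,z:ray('scene',(x/4+170-.4,y/4+135-.4),z)
f=[T(*q,73.5)for q in[(553,92),(567,145),(591,205),(606,257)]]
print('stops',*f); stop=sum(f)[:2]/4
piv=T(468,208,75);print('pivT',piv,'S',S(262,280,73))
foot=[T(*q,6)for q in[(40,238),(100,428),(672,40)]];print('foot',*foot)
# axis from ring to upper jaw in top view
d1=(f[3]-f[0])[:2];d1/=np.linalg.norm(d1);print('lip angle',np.degrees(np.arctan2(d1[1],d1[0])))
d2=(foot[2]-foot[0])[:2];print('foot len',np.linalg.norm(d2),np.degrees(np.arctan2(d2[1],d2[0])),np.linalg.norm(foot[1]-foot[0]))
a=np.arctan2(d2[1],d2[0]);X=np.array([np.cos(a),np.sin(a)]);Y=np.array([-X[1],X[0]])
o=stop-46*X;print('stop',stop,'origin',o)
H=lambda p:np.array([(p[:2]-o)@X,(p[:2]-o)@Y])
print('piv H',H(piv),H(S(262,280,73)))
for q in[(585,98),(620,240),(718,70),(752,208)]:print('board',H(T(*q,70)))
print('ringT',[H(T(*q,113))for q in[(75,332),(158,312)]],'ringS',H(S(380,58,98)))
print('ring world',o-152*X,'angle',np.degrees(a))
print('foot H',[H(p) for p in foot])
E
```

```text
stops [555.5 -76.8  73.5] [533.6 -82.7  73.5] [509.1 -92.7  73.5] [487.9 -98.9  73.5]
pivT [507.2 -41.8  75. ] S [508.5 -43.8  73. ]
foot [490.8 144.5   6. ] [408.  115.4   6. ] [ 583.7 -138.     6. ]
lip angle -161.94237457586294
foot len 297.3328882879957 -71.80625942911952 87.78105080623256
stop [521.5 -87.8] origin [507.2 -44.1]
piv H [-2.2  0.7] [0.2 1.4]
board [58.6 29.4]
board [ 54.2 -30.8]
board [115.5  23.8]
board [110.7 -34.8]
ringT [array([-165.3,    1.4]), array([-132.2,   -0.8])] ringS [-154.1   -0.3]
ring world [459.7 100.3] angle -71.80625942911952
foot H [array([-184.2,   43.4]), array([-182.4,  -44.4]), array([113.1,  43.4])]
```

```bash
cat >> h.py <<'E'
from scipy.spatial.transform import Rotation as Ro
np.set_printoptions(precision=3,suppress=True)
A=np.radians(-71.8);X=np.array([np.cos(A),np.sin(A),0]);Y=np.array([-X[1],X[0],0]);O=np.array([507.2,-44.1,0])
RT=Ro.from_matrix(np.stack([X,-Y,[0,0,-1]],1))
def go(x,y,z):
    s=arm.read_state();R=Ro.from_quat(s['ee_rot'])
    w=O+x*X+y*Y+[0,0,z];print((x,y,z),'shift',R.inv().apply(w-s['position']),'turn',(R.inv()*RT).as_rotvec())
def st():
    s=arm.read_state();d=np.array(s['position'])-O;print('t',s['clock'],'H',d@X,d@Y,d[2],'F_H',np.dot(s['contact_force'],X),np.dot(s['contact_force'],Y),s['contact_force'][2],'w',s['gripper_width'],'j',s['joints'])
E
python3 -c "
from h import *
st();go(-152,-50,160);go(-152,-50,232)"
```

```text
t 0.1 H 421.53328085416587 -410.57966491845747 230.34874542407198 F_H -0.5066825367030339 1.0156105161368019 0.12794247336472117 w 85.73500071332003 j [-0.902  0.385  0.007 -0.    -1.194 -0.259]
(-152, -50, 160) shift [-411.763  537.838   71.336] turn [ 0.002  0.001 -1.479]
(-152, -50, 232) shift [-411.755  537.976   -0.664] turn [ 0.002  0.001 -1.479]
```

Request:
{"op": "servo_tool", "data": {"rows": [[[0,-60,70,0,0,0,-0.16],[0,-100,130,0,0,0,-0.32],[0,-140,190,0,0,0,-0.5],[0,-190,250,0,0,0,-0.68],[0,-230,310,0,0,0,-0.86],[0,-280,370,0,0,0,-1.04],[0,-320,420,0,0,0,-1.22],[0,-360,470,0,0,0,-1.36],[0,-412,538,0,0,0,-1.479],[0,-412,538,0,0,0,-1.479]]]}}

```text
clock: 1.35
position: [399.2, 35.2, 231.4]
ee_rot: [0.811, -0.586, 0.0, -0.0]
contact_force: [3.1, -0.2, 0.5]
gripper_width: 0.3
grasp_force: 0.0
```

```bash
python3 -c "
from h import *
st();go(-152,-40,105)"
```

```text
t 1.35 H -109.09563751197341 -77.85286653026739 231.448784384702 F_H 1.191425540046526 2.8353363684163346 0.4892074688358203 w 0.2627510203647085 j [ 0.498 -0.011 -0.495 -0.    -1.086 -0.179]
(-152, -40, 105) shift [-42.828 -37.849 126.476] turn [-0.001  0.     0.002]
```

Request:
{"op": "servo_tool", "data": {"rows": [[[0,-40,-28,30,0,0,0],[0,-43,-28,80,0,0,0],[0,-43,-28,126,0,0,0],[0,-43,-28,126,0,0,0]]]}}

```text
clock: 1.85
position: [410.0, 81.4, 102.7]
ee_rot: [0.81, -0.586, -0.002, 0.004]
contact_force: [0.1, -0.8, 0.4]
gripper_width: 0.1
grasp_force: 0.0
```

Run:
```python
from h import *
st();go(-152,-20,105)
im=arm.get_image('scene')[100:270,180:340];cv2.imwrite('pics/s1.png',cv2.resize(im[:,:,::-1],None,fx=3.5,fy=3.5,interpolation=cv2.INTER_CUBIC))
```

```text
t 1.85 H -149.5804645142863 -53.10767520363082 102.67402799627455 F_H 0.8099112503318041 -0.12820419390502774 0.39102247676445817 w 0.1353615413685873 j [ 0.588  0.193 -0.649 -0.001 -0.738 -0.269]
(-152, -20, 105) shift [ -2.404 -33.086  -2.625] turn [ 0.009 -0.002  0.   ]
```

View pics/s1.png

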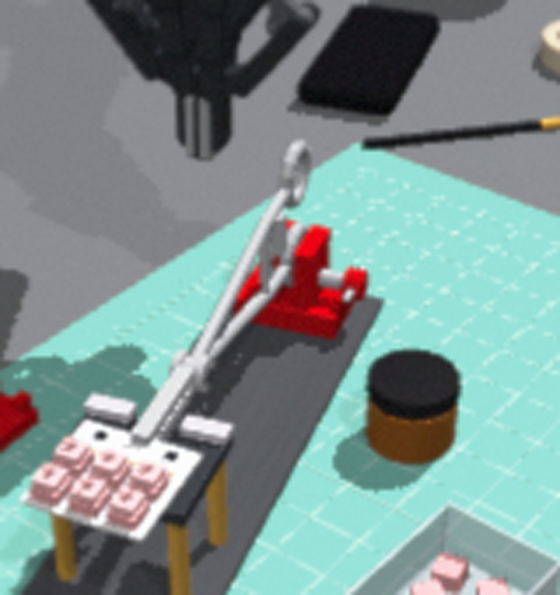

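The closed fingertip (203,155) stands beside the ring (295,170), at about ring height. I'll press towards +y.

Request:
{"op": "servo_tool", "data": {"rows": [[[0,-2,-12,-1,0,0,0],[0,-2,-24,-1,0,0,0],[0,-2,-29,-1,0,0,0],[0,-2,-32,-1,0,0,0],[0,-2,-34,-1,0,0,0],[0,-2,-36,-1,0,0,0],[0,-2,-38,-1,0,0,0],[0,-2,-38,-1,0,0,0]]]}}

```text
clock: 2.9
position: [447.7, 96.3, 106.3]
ee_rot: [0.81, -0.586, -0.0, 0.0]
contact_force: [-3.1, -0.3, 1.3]
gripper_width: 0.2
grasp_force: 2.1
```

```bash
python3 -c "
from h import *
st()"
```

```text
t 2.9 H -151.93417715423718 -12.673327726133197 106.32223198056685 F_H -0.6357905084132273 -3.0243260107606846 1.2541220853327644 w 0.2342853403597153 j [ 0.568  0.246 -0.561  0.    -0.765 -0.25 ]
```

Request:
{"op": "servo_tool", "data": {"rows": [[[0,0,-1.5,0,0,0,0],[0,0,-3,0,0,0,0],[0,0,-3,0,0,0,0]]]}}

```text
clock: 3.28
position: [450.6, 97.3, 106.2]
ee_rot: [0.81, -0.586, -0.0, 0.0]
contact_force: [-3.7, -1.6, 2.3]
gripper_width: -0.0
grasp_force: 2.3
```

Run:
```python
from h import *
st()
im=arm.get_image('scene')[100:270,180:340];cv2.imwrite('pics/s2.png',cv2.resize(im[:,:,::-1],None,fx=3.5,fy=3.5,interpolation=cv2.INTER_CUBIC))
```

```text
t 3.275 H -151.97397894492863 -9.66527410218127 106.15369173728482 F_H 0.3587206417067169 -3.9634244510000753 2.344654121629945 w -0.028181990286214636 j [ 0.567  0.251 -0.554 -0.    -0.767 -0.249]
```

View pics/s2.png

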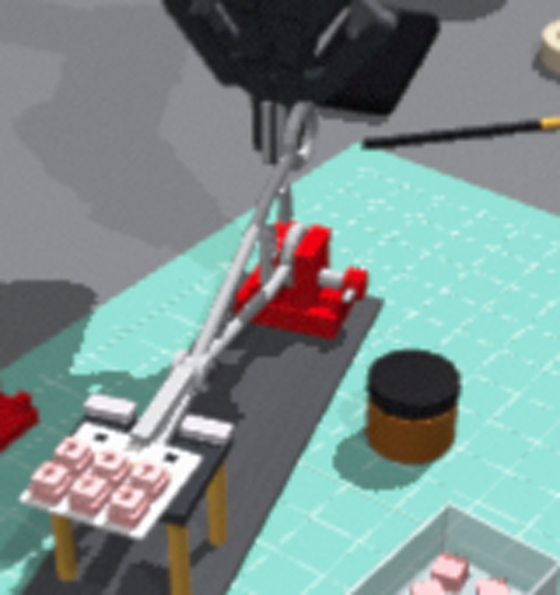

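The ring has sprung up to (303,130), so the ratchet is released. I'll back off, then go round to the board's far edge.

Request:
{"op": "servo_tool", "data": {"rows": [[[0,0,30,0,0,0,0],[0,0,40,-30,0,0,0],[0,0,40,-85,0,0,0],[30,60,35,-85,0,0,0],[30,120,20,-85,0,0,0],[30,180,5,-85,0,0,0],[30,240,-5,-85,0,0,0],[30,300,-7,-85,0,0,0],[30,300,-7,-70,0,0,0],[30,300,-7,-40,0,0,0]]]}}

```text
clock: 4.58
position: [552.9, -186.0, 146.4]
ee_rot: [0.81, -0.587, 0.002, -0.001]
contact_force: [-0.8, 0.5, -0.8]
gripper_width: 30.1
grasp_force: 0.0
```

Run:
```python
from h import *
st();go(145,-2,52)
im=arm.get_image('wrist');cv2.imwrite('pics/w1.png',im[:,:,::-1])
im=arm.get_image('scene')[100:270,180:340];cv2.imwrite('pics/s3.png',cv2.resize(im[:,:,::-1],None,fx=3.5,fy=3.5,interpolation=cv2.INTER_CUBIC))
```

```text
t 4.575 H 149.0551979634962 -0.9441474638513796 146.37554157742628 F_H -0.6808705935073353 -0.5871554105408664 -0.7608766661020185 w 30.149267572864098 j [-0.047  0.386 -0.219  0.    -0.961  0.364]
(145, -2, 52) shift [-4.22   1.451 94.363] turn [-0.004 -0.002 -0.001]
```

View pics/s3.png

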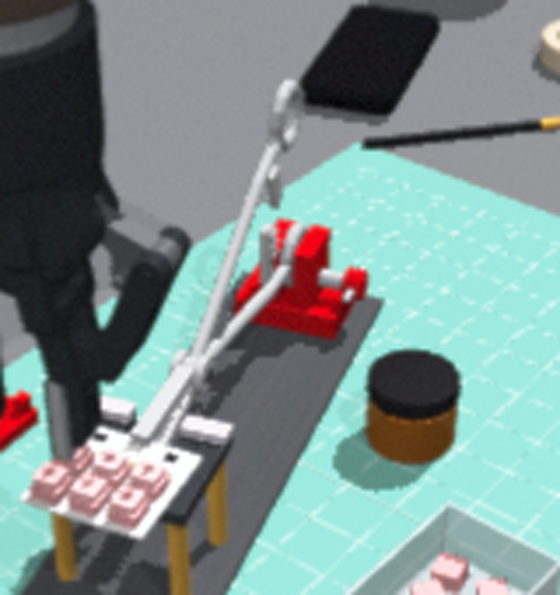

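Run:
```python
from h import *
p=arm.camera_params('scene')
for x,y,z in[(149,-1,146),(149,-25,158),(112,-4,70),(46,0,68)]:
    w=O+x*X+y*Y+[0,0,z]
    q=cv2.projectPoints(w[None],cv2.Rodrigues(p['R'])[0],p['t'],p['intrinsics'],p['D'])[0][0,0];print(x,y,z,q,(q-[180,100])*3.5)
```

```text
149 -1 146 [189.037 222.913] [ 31.631 430.197]
149 -25 158 [172.051 212.119] [-27.823 392.416]
112 -4 70 [203.495 247.077] [ 82.231 514.769]
46 0 68 [223.609 222.765] [152.63  429.679]
```

View pics/w1.png

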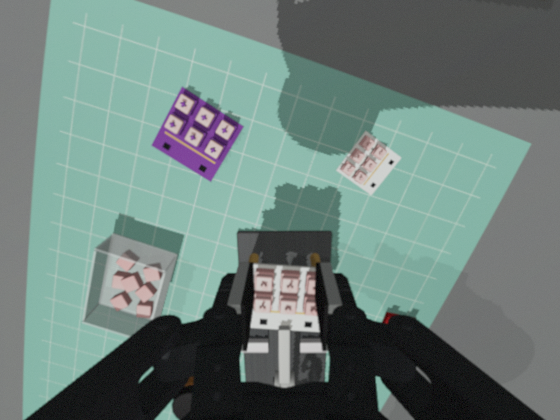

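The ring is fully up, and the fingertips project where they should, just beyond the board's far edge. I'll descend and push towards −x.

Request:
{"op": "servo_tool", "data": {"rows": [[[30,-2,1,45,0,0,0],[30,-4,1,92,0,0,0],[30,-4,1,92,0,0,0],[30,-12,1,92,0,0,0],[30,-18,1,92,0,0,0],[30,-22,1,92,0,0,0],[30,-25,1,92,0,0,0],[30,-28,1,92,0,0,0],[30,-28,1,92,0,0,0]]]}}

```text
clock: 5.8
position: [541.4, -158.9, 54.3]
ee_rot: [0.81, -0.586, -0.0, 0.0]
contact_force: [0.3, -0.2, 0.0]
gripper_width: 29.8
grasp_force: 0.0
```

Run:
```python
from h import *
st()
im=arm.get_image('scene')[190:270,180:290];cv2.imwrite('pics/s4.png',cv2.resize(im[:,:,::-1],None,fx=7,fy=7,interpolation=cv2.INTER_CUBIC))
```

```text
t 5.8 H 119.71888992959661 -3.319409650421865 54.33339582732045 F_H 0.3035127983319531 0.17145617867215057 0.018243860941583076 w 29.84580136249869 j [ 0.002  0.472 -0.359 -0.    -0.74   0.317]
```

View pics/s4.png

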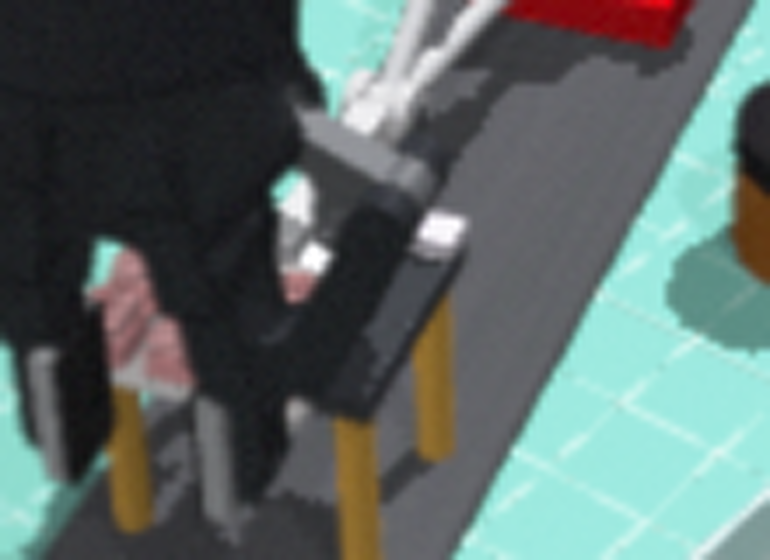

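The fingers are at the board's far edge, beside (60,400) and (215,440). I'll keep pushing by force.

Request:
{"op": "servo_tool", "data": {"rows": [[[30,-1.5,0,0,0,0,0],[30,-3,0,0,0,0,0],[30,-4,0,0,0,0,0],[30,-4,0,0,0,0,0]]]}}

```text
clock: 6.35
position: [540.2, -155.1, 54.2]
ee_rot: [0.81, -0.586, -0.0, 0.0]
contact_force: [-0.5, 0.1, -0.4]
gripper_width: 30.1
grasp_force: 0.0
```

Request:
{"op": "servo_tool", "data": {"rows": [[[30,-1,0,0,0,0,0],[30,-1,0,0,0,0,0]]]}}

```text
clock: 6.6
position: [540.0, -154.2, 54.3]
ee_rot: [0.81, -0.586, -0.0, -0.0]
contact_force: [-0.1, 0.8, -0.1]
gripper_width: 30.2
grasp_force: 0.0
```

Request:
{"op": "servo_tool", "data": {"rows": [[[30,-1,0,0,0,0,0],[30,-1,0,0,0,0,0]]]}}

```text
clock: 6.85
position: [540.1, -153.7, 54.5]
ee_rot: [0.81, -0.586, 0.0, 0.0]
contact_force: [0.8, -3.4, -0.6]
gripper_width: 29.8
grasp_force: 1.6
```

```bash
python3 -c "
from h import *
st()"
```

```text
t 6.85 H 114.38081228990603 -3.018173557224545 54.48216213603485 F_H 3.515432281432354 -0.3491474615216014 -0.6088261649392693 w 29.83742564706639 j [ 0.012  0.468 -0.367  0.001 -0.735  0.306]
```

Request:
{"op": "servo_tool", "data": {"rows": [[[30,-1,0,0,0,0,0],[30,-1,0,0,0,0,0]]]}}

```text
clock: 7.1
position: [540.2, -153.5, 54.8]
ee_rot: [0.81, -0.586, 0.001, 0.0]
contact_force: [1.2, -7.3, -0.5]
gripper_width: 30.3
grasp_force: 3.6
```

```bash
python3 -c "
from h import *
st();print(arm.read_state()['wrist_torque'])"
```

```text
t 7.1 H 114.24780148489958 -2.866409102658475 54.778135994289826 F_H 7.3278247133035235 -1.1318410733670714 -0.5211131325855028 w 30.319905033303378 j [ 0.012  0.467 -0.368  0.002 -0.734  0.304]
[-1.955 -0.369  0.057]
```

Request:
{"op": "servo_tool", "data": {"rows": [[[30,5,0,0,0,0,0],[30,25,0,0,0,0,0],[30,30,0,-40,0,0,0],[30,30,0,-100,0,0,0],[0,10,0,-145,0,0,0],[0,-45,-3,-145,0,0,0],[0,-105,-3,-145,0,0,0],[0,-165,-3,-145,0,0,0],[0,-225,-3,-145,0,0,0],[0,-251,-3,-145,0,0,0]]]}}

```text
clock: 8.35
position: [463.3, 88.9, 199.7]
ee_rot: [0.811, -0.585, -0.0, -0.0]
contact_force: [0.0, 0.6, -0.5]
gripper_width: 0.0
grasp_force: 0.0
```

Run:
```python
from h import *
st();go(-137,0,165)
cv2.imwrite('pics/w5.png',arm.get_image('wrist')[:,:,::-1]);cv2.imwrite('pics/top5.png',arm.get_image('top')[:,:,::-1]);cv2.imwrite('pics/s5.png',arm.get_image('scene')[:,:,::-1])
p=arm.camera_params('wrist');np.savez('w5.npz',**p)
```

```text
t 8.35 H -140.0453004762517 -0.1880743163499553 199.67842812350554 F_H -0.5321033161996216 0.22339173712305258 -0.4501427502140899 w 0.02429772970112602 j [ 0.535  0.151 -0.402 -0.001 -1.017 -0.214]
(-137, 0, 165) shift [ 3.065 -0.164 34.677] turn [-0.     0.001  0.003]
```

```bash
cat >> h.py <<'E'
def prof(f,ys=(22,-22),xs=np.arange(36,126,3.),z=70):
    g=cv2.imread(f,0);p=arm.camera_params('top')
    for y in ys:
        w=np.array([O+x*X+y*Y+[0,0,z] for x in xs])
        q=cv2.projectPoints(w,cv2.Rodrigues(p['R'])[0],p['t'],p['intrinsics'],p['D'])[0][:,0].astype(np.float32)
        print(f,y,*cv2.remap(g,q[None],None,cv2.INTER_LINEAR)[0])
E
python3 -c "
from h import *
print(*np.arange(36,126,3))
prof('pics/top0.png');prof('pics/top5.png')"
```

```text
36 39 42 45 48 51 54 57 60 63 66 69 72 75 78 81 84 87 90 93 96 99 102 105 108 111 114 117 120 123
pics/top0.png 22 116 156 154 115 47 31 38 103 151 148 153 163 161 156 155 138 139 142 140 144 142 136 135 140 143 146 140 120 116 120
pics/top0.png -22 107 152 156 122 47 41 106 152 125 120 155 159 153 149 120 130 137 130 134 104 88 115 138 134 132 115 77 64 68 65
pics/top5.png 22 126 170 170 161 168 175 175 176 174 173 171 156 154 158 157 157 158 152 147 157 152 156 147 121 119 123 124 121 128 129
pics/top5.png -22 116 165 170 161 151 97 104 163 173 166 160 133 148 151 151 145 112 98 129 154 150 151 126 83 69 70 69 71 74 71
```

Request:
{"op": "servo_tool", "data": {"rows": [[[0,3,0,20,0,0,0],[0,3,0,30,0,0,0],[0,3,0,36,0,0,0],[0,3,0,40,0,0,0],[0,3,0,42,0,0,0]]]}}

```text
clock: 9.12
position: [465.2, 84.3, 157.6]
ee_rot: [0.81, -0.586, 0.0, -0.001]
contact_force: [-0.9, 1.5, 2.6]
gripper_width: -0.1
grasp_force: 1.0
```

The board is home on both sides: far edge at about 104 mm, with no gap at the lips. Next I'll press the ring down along its arc.

Request:
{"op": "servo_tool", "data": {"rows": [[[0,-2,0,6,0,0,0],[0,-4,0,12,0,0,0],[0,-6,0,18,0,0,0],[0,-8,0,24,0,0,0],[0,-10,0,30,0,0,0],[0,-12,0,35,0,0,0],[0,-13,0,39,0,0,0],[0,-14,0,42,0,0,0],[0,-14,0,42,0,0,0]]]}}

```text
clock: 10.25
position: [460.9, 97.7, 115.4]
ee_rot: [0.81, -0.586, 0.0, -0.0]
contact_force: [0.0, 2.2, 3.8]
gripper_width: 0.3
grasp_force: 2.5
```

```bash
python3 -c "
from h import *
st()"
```

```text
t 10.25 H -149.18927036210985 0.32283060623231086 115.40029637012708 F_H -2.067549314392957 0.7042892288310353 3.8297167248411252 w 0.2691302535566868 j [ 0.555  0.252 -0.521  0.    -0.796 -0.237]
```

Request:
{"op": "servo_tool", "data": {"rows": [[[0,-1,0,2,0,0,0],[0,-1,0,4,0,0,0],[0,-1,0,5,0,0,0],[0,-1,0,5,0,0,0]]]}}

```text
clock: 10.75
position: [460.7, 99.0, 110.8]
ee_rot: [0.81, -0.586, 0.0, -0.001]
contact_force: [-0.3, 3.1, 6.4]
gripper_width: 0.1
grasp_force: 3.5
```

Request:
{"op": "servo_tool", "data": {"rows": [[[0,0,0,1.5,0,0,0],[0,0,0,3,0,0,0],[0,0,0,3,0,0,0]]]}}

```text
clock: 11.12
position: [461.2, 99.7, 108.2]
ee_rot: [0.81, -0.586, 0.001, -0.002]
contact_force: [-2.0, 5.7, 9.0]
gripper_width: 0.4
grasp_force: 4.3
```

```bash
python3 -c "
from h import *
st()"
```

```text
t 11.125 H -150.97351133957426 1.1786154836887741 108.1958839556105 F_H -6.082719270048238 -0.10483809135786185 8.968168338949084 w 0.4225530389611885 j [ 0.558  0.263 -0.529 -0.001 -0.775 -0.239]
```

Request:
{"op": "servo_tool", "data": {"rows": [[[0,0,0,1.5,0,0,0],[0,0,0,3,0,0,0],[0,0,0,3,0,0,0]]]}}

```text
clock: 11.5
position: [460.5, 99.3, 104.9]
ee_rot: [0.81, -0.586, 0.0, -0.001]
contact_force: [-1.4, 5.1, 8.9]
gripper_width: 0.1
grasp_force: 4.3
```

Request:
{"op": "servo_tool", "data": {"rows": [[[0,0,0,-2,0,0,0],[0,0,0,-4,0,0,0],[0,0,0,-6,0,0,0],[0,0,0,-8,0,0,0],[0,0,0,-8,0,0,0]]]}}

```text
clock: 12.12
position: [459.8, 98.1, 112.2]
ee_rot: [0.81, -0.586, -0.0, 0.0]
contact_force: [-0.2, -1.1, -0.9]
gripper_width: -0.1
grasp_force: 0.0
```

```bash
python3 -c "
from h import *
st()"
```

```text
t 12.125 H -149.89563089127088 -0.5788787057603778 112.1680700302517 F_H 0.9848807092908357 -0.5429327243797925 -0.9279209967354831 w -0.059014877709141024 j [ 0.557  0.256 -0.526  0.    -0.79  -0.239]
```

With the tip at 112 mm the force is zero, so the ratchet holds on the third tooth. I'll retreat upward and check.

Request:
{"op": "servo_tool", "data": {"rows": [[[0,0,0,-20,0,0,0],[0,0,0,-60,0,0,0],[0,0,60,-90,0,0,0],[0,0,110,-90,0,0,0],[0,0,110,-90,0,0,0]]]}}

```text
clock: 12.75
position: [352.4, 62.4, 202.4]
ee_rot: [0.81, -0.586, -0.0, -0.0]
contact_force: [0.2, 0.4, 0.7]
gripper_width: -0.3
grasp_force: 0.0
```

Run:
```python
from h import *
st()
t=arm.get_image('top')[:,:,::-1];cv2.imwrite('pics/top6.png',t)
s=arm.get_image('scene')[:,:,::-1];cv2.imwrite('pics/s6.png',s)
prof('pics/top6.png')
a=cv2.resize(s[135:285,170:310],(466,500),interpolation=cv2.INTER_CUBIC);b=cv2.resize(t[230:280,305:363],(330,285),interpolation=cv2.INTER_CUBIC)
m=np.zeros((500,796,3),np.uint8);m[:,:466]=a;m[:285,466:]=b;cv2.imwrite('pics/m6.png',m)
```

```text
t 12.75 H -149.50560203276336 -113.81418375601505 202.412205007609 F_H -0.3426589038843525 0.3411513442018275 0.7428236700603678 w -0.34956035616132114 j [ 0.637 -0.066 -0.626 -0.001 -1.01  -0.318]
pics/top6.png 22 118 159 159 151 157 165 164 166 164 163 162 151 145 148 147 146 152 148 137 145 148 152 145 120 111 115 115 113 119 121
pics/top6.png -22 108 155 160 152 143 93 93 152 163 157 157 135 140 142 141 138 113 100 126 145 138 139 123 83 65 64 64 67 69 66
```

View pics/m6.png

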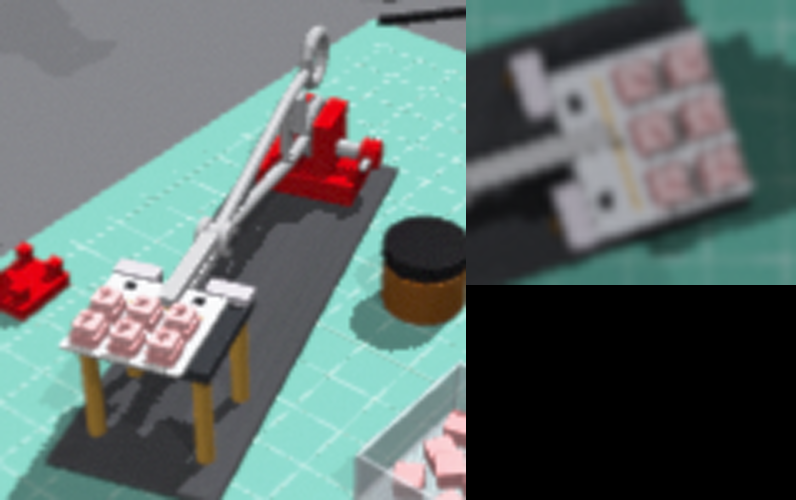

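The board lies square against both lips at (530,85) and (575,215), and the ring is down at (316,55), locked.

```bash
python3 -c "
from bench import arm
print(arm.job_done())"
```

```text
the job is handed in; nothing more can be done
None
```

I released the ratchet, pushed the board square against both stops and locked the forceps on what looks like the third tooth; the job was handed in at about 13 s and no verdict came back.

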